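# Fetch the stapler from behind the bottles and stamp

### The job

The stapler lies in the rear trough of the grey desk tidy, behind the glue bottle, the hand stamp and the small dark bottle. Leaving the stapler alone until they are cleared, stand all three upright in the wooden side tray, then take the stapler out and lay it lengthwise in the middle of the closed notebook while they wait in the tray, and finally stand each of the three back upright in the middle of the very compartment it came from. Knock nothing over, and leave the red marker beside the tray where it lies.

Things in the scene. Friction and masses are not known exactly. Their poses are not given: they have to be found in the camera images.
- desk_stapler: Black desk stapler, 38 x 191 (its y) x 57 mm high, 0.26 kg, loose, does not open. Origin: centre of its underside. Base 38 mm wide, 9 mm high; grip across the arm, 28 mm wide from 30 to 57 mm height, near mid-length. At the start it lies along the rear trough of the tidy.
- glue: White glue bottle with orange nozzle, standing, 31 mm (its x) x 41 mm (its y) x 108 mm high, 0.12 kg, loose. Origin: centre of its underside. The body, to 70 mm height, is gripped across its 31 mm; at the start its 31 mm side lies across the compartments (along the tidy's y axis).
- wood_stamp: Wooden hand stamp, standing: base 32 mm (its x) x 50 mm (its y), 20 mm high, round turned knob above it, 26 mm thick from 34 to 66 mm height (grip there), 0.06 kg, loose. Origin: centre of its underside. At the start its 50 mm side runs along the tidy's x axis.
- dropper: Small dark bottle with black dropper cap, standing, 28 mm across and 92 mm high, 0.06 kg, loose. Grip the body, which is firm only up to 52 mm height (the cap is not solid). Origin: centre of its underside; it stands square to the tidy at the start.
- tidy: Grey desk tidy, fixed, 124 (x) x 214 (y) mm, floor 28 mm above the desk, rims and dividers 8 mm above the floor. Origin: centre of its underside. In front (its -x) three compartments, 64 (x) x 66 (y) mm inside, centres at x = -26, y = -70, 0, +70 mm; behind, a 48 x 206 mm trough, centre line x = +34 mm. Which thing is in which compartment varies.
- side_tray: Shallow dark wooden tray with cork floor, fixed to the desk, 86 mm (x) x 200 mm (y), rim 25 mm high and 5 mm thick, floor 18 mm above the desk; empty at the start, the waiting place. Origin: centre of its underside. Room for three things in a row along its y axis, about 62 mm apart.
- notebook: Closed tan spiral notebook, fixed on a flat wooden riser, 210 mm (its x) x 152 mm (its y), origin at the centre of its underside (28 mm above the desk), its firm top 10 mm above that; where the stapler goes, its length along the notebook's x axis (either way round). Notebook and tidy change sides of the desk from start to start.
- marker: Red marker lying on the desk to the right of the side tray, 14 x 148 (its y) x 13 mm, loose; leave alone. Origin: centre of its underside.

How it is judged:
On the way, in this order (a step that is already met when the one before it is completed fails the run):
1. the glue bottle, the stamp and the dark bottle all stand upright in the side tray, let go, the stapler still untouched in its trough (x of glue in the frame of side_tray between -0.034 and 0.034 m and y of glue in the frame of side_tray between -0.092 and 0.092 m and z of glue in the frame of side_tray between 0.014 and 0.024 m and angle between each of glue, wood_stamp, dropper's own z axis and vertical below 0.12 rad and linear speed of each of glue, wood_stamp, dropper below 0.02 m/s and angular speed of each of glue, wood_stamp, dropper below 0.2 rad/s and x of wood_stamp in the frame of side_tray between -0.034 and 0.034 m and y of wood_stamp in the frame of side_tray between -0.092 and 0.092 m and z of wood_stamp in the frame of side_tray between 0.014 and 0.024 m and x of dropper in the frame of side_tray between -0.034 and 0.034 m and y of dropper in the frame of side_tray between -0.092 and 0.092 m and z of dropper in the frame of side_tray between 0.014 and 0.024 m and contact force between the fingers and glue below 0.1 N and contact force between the fingers and wood_stamp below 0.1 N and contact force between the fingers and dropper below 0.1 N and distance of desk_stapler from where it was at the start of the episode below 0.02 m), for 0.2 s.
2. the stapler lies lengthwise in the middle of the notebook, let go, the three others still standing in the tray (horizontal distance between desk_stapler and notebook below 0.015 m and angle between the y axis of desk_stapler and the x axis of notebook, either way round below 0.15 rad and angle between each of desk_stapler, glue, wood_stamp, dropper's own z axis and vertical below 0.12 rad and z of desk_stapler in the frame of notebook between 0.004 and 0.018 m and linear speed of each of desk_stapler, glue, wood_stamp, dropper below 0.02 m/s and angular speed of each of desk_stapler, glue, wood_stamp, dropper below 0.2 rad/s and x of glue in the frame of side_tray between -0.034 and 0.034 m and y of glue in the frame of side_tray between -0.092 and 0.092 m and z of glue in the frame of side_tray between 0.014 and 0.024 m and x of wood_stamp in the frame of side_tray between -0.034 and 0.034 m and y of wood_stamp in the frame of side_tray between -0.092 and 0.092 m and z of wood_stamp in the frame of side_tray between 0.014 and 0.024 m and x of dropper in the frame of side_tray between -0.034 and 0.034 m and y of dropper in the frame of side_tray between -0.092 and 0.092 m and z of dropper in the frame of side_tray between 0.014 and 0.024 m and contact force between the fingers and desk_stapler below 0.1 N), for 0.2 s.
At the end, for the whole second after the job is handed in: The stapler lies at rest on the notebook, its centre within 15 mm of the notebook's and its length within 0.15 rad of the notebook's; the glue bottle, the stamp and the dark bottle each stand upright and at rest within 15 mm of where they stood at the start (horizontal distance between desk_stapler and notebook below 0.015 m and angle between the y axis of desk_stapler and the x axis of notebook, either way round below 0.15 rad and angle between each of desk_stapler, glue, wood_stamp, dropper's own z axis and vertical below 0.12 rad and z of desk_stapler in the frame of notebook between 0.004 and 0.018 m and linear speed of each of desk_stapler, glue, wood_stamp, dropper below 0.02 m/s and angular speed of each of desk_stapler, glue, wood_stamp, dropper below 0.2 rad/s and distance of each of glue, wood_stamp, dropper from where it was at the start of the episode below 0.015 m); the robot touches nothing.
It fails at once if the glue bottle, the stamp or the dark bottle is tipped over (angle between any of glue, wood_stamp, dropper's own z axis and vertical above 0.7 rad).
It fails at once if the red marker is moved by more than 30 mm (distance of marker from where it was at the start of the episode above 0.03 m).
It also fails if it takes over 131 s, if anything falls off the work surface, if the arm or the gripper's body presses on something with over 40 N, if the wrist force passes 120 N, or if a joint passes its speed limit or range.

### The arm

A 6-joint arm with a two-finger parallel gripper is mounted at the origin on a cart in front of the work surface, level with it; the furniture and walls round the work are solid. World frame = base frame: x ahead of the robot, y to its left, z up, the work surface at z = 0. Lengths are in m, angles in rad, forces in N, time in s.
With the tool pointing down it reaches from about 0.275 to 0.875 m from the base axis. Payload 12.5 kg.
Tool frame: the origin (TCP) lies between the finger pads; the fingertips stand 17 mm ahead of it and the grasp point (between the pads) lies 2 mm behind it (bot.tips_ahead is the distance from the TCP to the fingertips, in m); z points along the fingers, y is the line along which they close (so a half turn about z gives the same grasp; the last joint's range is limited). The gripper opens to 85 mm and grips with 20 to 120 N. Pads are 22 mm wide; open, the fingers measure 114 mm over their backs; the gripper's body (76 mm by 85 mm) begins 54 mm behind the grasp point. The pads swing forward as they close: fully open they stand 13 mm farther back than shut.
Start: joints at [-1.32, 0.351, 1.652, -0, 1.139, -0.085], TCP at [0.181, -0.519, 0.248] pointing down, gripper open.
Joint ranges: [-2.75, 2.75], [-0.79, 2.1], [0.01, 2.65], [-1.57, 4.71], [0.07, 3.14], [-2.87, 2.87]. Speed limits (rad/s): [2.22, 2.22, 2.79, 3.14, 3.14, 3.14].

### API

Orientations are given as [roll, pitch, yaw] about the fixed x, y, z axes, in that order (R = Rz(yaw) Ry(pitch) Rx(roll)).
In Python, from rig import sensors, viewer, bot gives the robot as it stands.
- The arm moves only by the tool drive_tool, never from a script. Its argument "increments" is a list that holds one entry, the list of rows, each a list of 5 numbers: the finger opening in m, from 0 to 0.0854, then the shift along the world's x, y, z in m, then the turn about the world's z in degrees. A call has 1 to 8 rows; each row is the pose to reach, as a shift and turn from the pose commanded when the call began; what a row does not reach only later rows make up. A row lasts 1/12 s, in which the tool goes at most 41.7 mm and 7.16 degrees, less where a joint would pass 70% of its speed; a pose out of reach is approached as far as the arm can. A call with a gripper value outside its range is refused whole. The fingers move at their own pace and stop on an object; the grip force is fixed at half the most. Time passes only in rows, so rows that repeat a pose let the fingers close. It gives the time, the measured TCP pose, the force, the opening and the grip force at its end, in the units of the state.
- sensors.read_state(): the state, without advancing time (a new reading comes with each control period).
- viewer.snapshot(name): name is "scene" or "top"; returns the picture (480x640x3 uint8, blue, green, red); there is no depth.
- viewer.camera_info(name): a dict with "K" (3x3 intrinsics, pixels), "dist" ([k1, k2, p1, p2, k3] as OpenCV has them; the pictures are not rectified), "world_to_cam" (4x4, takes a point from world to camera coordinates). Camera axes: x right, y up, looking along -z (the intrinsics and any distortion apply to the point x, -y, -z); pixel columns grow to the right and rows downward; lengths in m; the calibration is good to about 2 mm. A picture is of the moment at which its call begins. camera_info takes no time and is no camera call.
- bot.hand_in(): hands the job in; it is judged then, once.
The state is a dict: "clock": time; "qpos": joint angles; "dq": joint speeds; "joint_efforts": joint torques, N m; "tool_pos": TCP position; "tool_rot": TCP orientation; "wrist_force": force on the tool from outside, world axes, zero at the start; "wrist_torque": the same for the moment, N m; "finger_gap": finger opening in m; "gripper_force": force on a finger pad.
Only numpy, scipy, OpenCV 4.12 (cv2) and the standard library are available. Lean on these libraries where they do the work, as an engineer would, in place of code of your own. Each camera call takes 0.05 s, during which the arm holds its last target. There are 200 camera calls.

## Working session

There is one attempt and no reset: what is moved stays moved. The work goes in short steps, Python scripts to look and compute and a tool call to move; the robot and the scene stay as the last step left them, time stands still between calls to the robot, and variables do not carry over. Pictures are saved under pics/ and viewed, at most 14 in all, crops included, and the job is handed in when it is done.

Besides the shell and the picture viewer there is one more tool, called as a command line: name --argument value ..., lists and objects as JSON in quotes. drive_tool: Moves the arm, as the interface text tells. Its arguments: {"type":"object","properties":{"increments":{"type":"array"}},"required":["increments"]}

```bash
mkdir -p pics; ls; python3 - <<'E'
from rig import sensors, viewer, bot
import cv2
for n in("top","scene"):
    cv2.imwrite(f"pics/{n}0.png",viewer.snapshot(n)); c=viewer.camera_info(n); print(n,c)
print(sensors.read_state())
E
```

```text
pics
top {'K': array([[528.31456518,   0.        , 328.8219936 ],
       [  0.        , 528.31456518, 239.06799094],
       [  0.        ,   0.        ,   1.        ]]), 'dist': array([0.02503024, 0.        , 0.        , 0.        , 0.        ]), 'world_to_cam': array([[-0.00979025, -0.99979751, -0.01758122, -0.09334412],
       [ 0.99806595, -0.01084966,  0.06120977, -0.5263122 ],
       [-0.06138813, -0.01694796,  0.99797007, -1.14640062],
       [ 0.        ,  0.        ,  0.        ,  1.        ]])}
scene {'K': array([[564.77098865,   0.        , 328.42870328],
       [  0.        , 564.77098865, 231.62295443],
       [  0.        ,   0.        ,   1.        ]]), 'dist': array([-0.15728962,  0.        ,  0.        ,  0.        ,  0.        ]), 'world_to_cam': array([[ 0.71223033, -0.70152567, -0.02428364, -0.45763889],
       [ 0.38288082,  0.3592628 ,  0.85107727, -0.18912498],
       [-0.58832834, -0.61546078,  0.52447859, -1.10042851],
       [ 0.        ,  0.        ,  0.        ,  1.        ]])}
{'clock': 0.1, 'qpos': array([-1.31959814e+00,  3.51197318e-01,  1.65236873e+00,  8.55308644e-06,
        1.13908844e+00, -8.45684078e-02]), 'dq': array([-0.00311282, -0.00155409, -0.00107781, -0.00023462,  0.00067819,
       -0.00130367]), 'joint_efforts': array([ 1.05892272e-03, -5.06832826e+01, -2.91876662e+01, -7.10137169e-05,
        2.67782663e-03,  3.32753302e-05]), 'tool_pos': array([ 0.1811933 , -0.51899833,  0.24780077]), 'tool_rot': array([-3.14053527e+00, -9.74272368e-05,  3.35762962e-01]), 'wrist_force': array([-0.06307182,  0.07456979, -0.15026671]), 'wrist_torque': array([-0.0292826 , -0.03032801,  0.02581179]), 'gripper_force': 0.0, 'finger_gap': 0.08566250111681273}
```

View pics/top0.png

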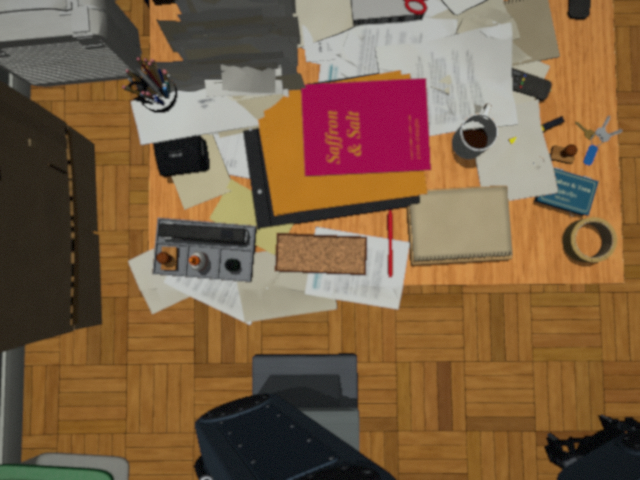

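View pics/scene0.png

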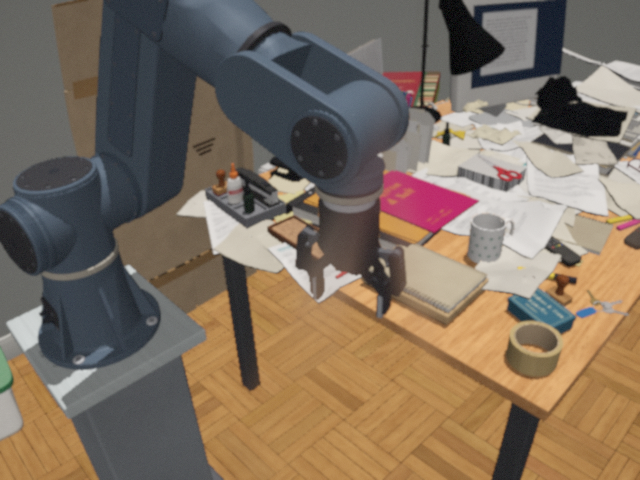

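The top view shows the tidy at px (153–256, 218–281), with the stamp at (167,259), the glue at (198,262) and the dropper at (233,266). The cork tray is at (275–367, 234–275), the marker at x≈390, and the notebook at (410–511, 187–264). The scene view shows the gripper out in front of the desk, with the same layout.

```bash
cat > h.py <<'E'
import numpy as np, cv2
from rig import sensors, viewer, bot
def ray(n,uv):
    c=viewer.camera_info(n)
    p=cv2.undistortPoints(np.array(uv,float).reshape(-1,1,2),c["K"],c["dist"]).reshape(-1,2)
    d=np.c_[p[:,0],-p[:,1],-np.ones(len(p))]
    M=c["world_to_cam"];R,t=M[:3,:3],M[:3,3]
    return -R.T@t, d@R
def pt(n,uv,z):
    o,d=ray(n,uv); return o+d*((z-o[2])/d[:,2])[:,None]
def px(n,P):
    c=viewer.camera_info(n);M=c["world_to_cam"]
    q=np.array(P,float).reshape(-1,3)@M[:3,:3].T+M[:3,3]
    q=q*[1,-1,-1]
    return cv2.projectPoints(q,np.zeros(3),np.zeros(3),c["K"],c["dist"])[0].reshape(-1,2)
def rect(m):
    cs,_=cv2.findContours(m,cv2.RETR_EXTERNAL,cv2.CHAIN_APPROX_NONE)
    return max(cs,key=cv2.contourArea)
def box(n,c,z):
    P=pt(n,c.reshape(-1,2),z)[:,:2].astype(np.float32)
    return cv2.minAreaRect(P)
E
python3 - <<'E'
from h import *
im=cv2.imread("pics/top0.png"); hsv=cv2.cvtColor(im,cv2.COLOR_BGR2HSV)
cv2.imwrite("pics/c1.png",cv2.resize(im[205:295,140:280],None,fx=5.7,fy=5.7,interpolation=cv2.INTER_CUBIC))
cv2.imwrite("pics/c2.png",cv2.resize(im[175:285,265:525],None,fx=3,fy=3,interpolation=cv2.INTER_CUBIC))
for p in [(222,237),(200,222),(215,275),(300,255),(460,230),(460,193),(163,233),(155,270)]: print(p,im[p[1],p[0]],hsv[p[1],p[0]])
def m(x0,y0,x1,y1,lo,hi):
    k=np.zeros(im.shape[:2],np.uint8);k[y0:y1,x0:x1]=cv2.inRange(hsv,lo,hi)[y0:y1,x0:x1];return cv2.morphologyEx(k,cv2.MORPH_CLOSE,np.ones((3,3)))
k=m(268,226,375,285,(5,70,30),(20,255,200)); print("tray",box("top",rect(k),.025))
k=m(400,175,520,275,(12,25,60),(30,110,200)); print("nb",box("top",rect(k),.038))
k=m(145,210,262,290,(90,15,20),(140,120,140)); print("tidy",box("top",rect(k),.036))
E
```

```text
(222, 237) [34 35 33] [75 15 35]
(200, 222) [86 90 94] [15 22 94]
(215, 275) [113 111 108] [102  11 113]
(300, 255) [ 66 101 136] [ 15 131 136]
(460, 230) [122 152 164] [ 21  65 164]
(460, 193) [117 148 161] [ 21  70 161]
(163, 233) [36 37 37] [30  7 37]
(155, 270) [91 91 88] [90  8 91]
tray ((0.5022380948066711, -0.08926571160554886), (0.21576128900051117, 0.10237439721822739), 89.34819030761719)
nb ((0.5593113899230957, -0.3786456882953644), (0.18211016058921814, 0.27197161316871643), 9.401283264160156)
tidy ((0.5264922976493835, 0.12176704406738281), (0.08324505388736725, 0.041495077311992645), 69.26360321044922)
```

View pics/c1.png

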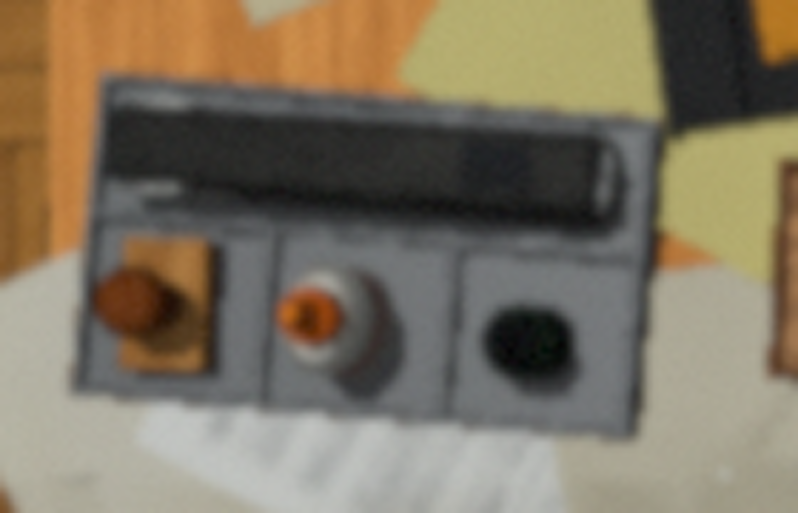

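View pics/c2.png

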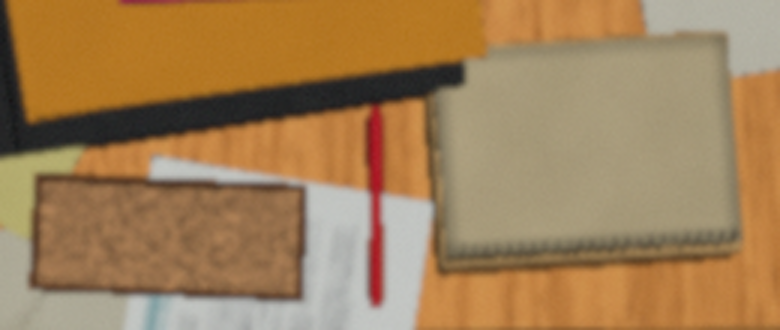

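The crops give clear corners. In c1 the tidy rim is (105,78), (662,122), (633,435), (72,390), and the stamp base top is (123,237)–(210,372). In c2 the tray is (37,176), (304,184), (300,297), (33,288), and the notebook's right edge is (725,35)–(740,240).

```bash
cat >> h.py <<'E'
def fit(n,uv,z,name):
    P=pt(n,uv,z)[:,:2]; TL,TR,BR,BL=P
    c=P.mean(0); yv=(TL+BL-TR-BR); xv=(TL+TR-BL-BR)
    a=np.arctan2(-yv[0],yv[1]); b=np.arctan2(xv[1],xv[0])
    print(name,c.round(4),"yaw(y,x)",a.round(4),b.round(4),"size x,y",np.linalg.norm(xv)/2,np.linalg.norm(yv)/2)
    return c,(a*np.linalg.norm(yv)+b*np.linalg.norm(xv))/(np.linalg.norm(yv)+np.linalg.norm(xv))
E
python3 - <<'E'
from h import *
u1=lambda L:[((x+.5)/5.7-.5+140,(y+.5)/5.7-.5+205) for x,y in L]
u2=lambda L:[((x+.5)/3-.5+265,(y+.5)/3-.5+175) for x,y in L]
ct,at=fit("top",u1([(105,78),(662,122),(633,435),(72,390)]),.036,"tidy")
fit("top",u2([(37,176),(304,184),(300,297),(33,288)]),.025,"tray")
fit("top",u2([(432,51),(725,34),(740,240),(445,257)]),.038,"nb")
fit("top",u1([(122,237),(210,237),(210,372),(120,372)]),.048,"stampbase")
fit("top",u1([(104,122),(598,140),(595,215),(104,178)]),.085,"staplertop")
print("knob",pt("top",u1([(133,302)]),.094),"nozzle",pt("top",u1([(312,315)]),.136),"drop",pt("top",u1([(530,338)]),.09))
print("marker",pt("top",u2([(375,205)]),.013), pt("top",u2([(375,105),(376,305)]),.013))
R=np.array([[np.cos(at),-np.sin(at)],[np.sin(at),np.cos(at)]])
for n,l in zip(("drop","glue","stamp"),[(-.026,-.07),(-.026,0),(-.026,.07)]):
    p=ct+R@l; print(n,p.round(4))
print("stapler",ct+R@[.034,0])
# scene overlay of predicted axes
im=cv2.imread("pics/scene0.png"); 
for l,h in zip([(-.026,-.07),(-.026,0),(-.026,.07)],(.092,.108,.066)):
    p=ct+R@l
    q=px("scene",[[*p,.028],[*p,.028+h]]); cv2.line(im,*[tuple(int(round(v)) for v in x) for x in q],(0,255,0),1)
    t=px("top",[[*p,.028],[*p,.028+h]]); print("top px crop",((t-[140,205])*5.7).round(0).tolist())
C=[px("scene",[[*(ct+R@l),.036]])[0] for l in [(.062,.107),(.062,-.107),(-.062,-.107),(-.062,.107)]]
cv2.polylines(im,[np.int32(np.round(C))],True,(255,0,255),1)
cv2.imwrite("pics/s1.png",cv2.resize(im[150:240,190:310],None,fx=6,fy=6,interpolation=cv2.INTER_CUBIC))
E
```

```text
tidy [0.5045 0.1708] yaw(y,x) -0.09 -0.0942 size x,y 0.11904114333458608 0.21332497574191847
tray [ 0.4937 -0.0811] yaw(y,x) -0.0422 -0.0444 size x,y 0.08169678954782202 0.19393607137753602
nb [ 0.5553 -0.3805] yaw(y,x) 0.0466 0.0426 size x,y 0.14815209151847947 0.20933845926078748
stampbase [0.4865 0.2437] yaw(y,x) -0.0108 0.002 size x,y 0.05063525200511868 0.03342280190078086
staplertop [0.5359 0.165 ] yaw(y,x) -0.0667 -0.0187 size x,y 0.02388523163548058 0.1798707794555129
knob [[0.48615292 0.24063236 0.094     ]] nozzle [[0.47974349 0.16466687 0.136     ]] drop [[0.47175564 0.09837505 0.09      ]]
marker [[ 0.51535346 -0.2323446   0.013     ]] [[ 0.58896316 -0.23357315  0.013     ]
 [ 0.44230835 -0.23182671  0.013     ]]
drop [0.4722 0.1035]
glue [0.4786 0.1732]
stamp [0.485  0.2429]
stapler [0.53834109 0.16768976]
top px crop [[547.0, 337.0], [496.0, 333.0]]
top px crop [[364.0, 322.0], [285.0, 316.0]]
top px crop [[182.0, 307.0], [124.0, 303.0]]
```

View pics/s1.png

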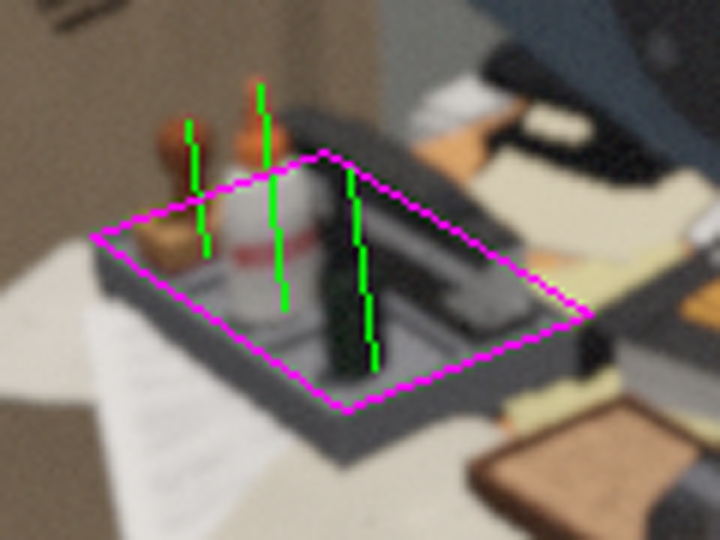

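The scene overlay agrees with the tidy to within a few mm. The measured sizes and the stamp base also match the given ones, so I'm moving now.

drive_tool --increments '[[[0.055, 0.14, 0.29, 0, -24.5], [0.055, 0.14, 0.29, 0, -24.5], [0.055, 0.14, 0.29, 0, -24.5], [0.055, 0.14, 0.29, 0, -24.5], [0.055, 0.14, 0.29, 0, -24.5], [0.055, 0.14, 0.29, 0, -24.5], [0.055, 0.14, 0.29, 0, -24.5], [0.055, 0.14, 0.29, 0, -24.5]]]'

```text
clock: 0.77
tool_pos: [0.3216, -0.2266, 0.2482]
tool_rot: [-3.141, 0.0, -0.091]
wrist_force: [0.7, -0.3, 0.4]
finger_gap: 0.055
gripper_force: 0.0
```

drive_tool --increments '[[[0.055, 0.15, 0.29, -0.06, 0], [0.055, 0.15, 0.29, -0.06, 0], [0.055, 0.15, 0.29, -0.06, 0], [0.055, 0.15, 0.29, -0.06, 0], [0.055, 0.15, 0.29, -0.06, 0], [0.055, 0.15, 0.29, -0.06, 0], [0.055, 0.15, 0.29, -0.06, 0], [0.055, 0.15, 0.29, -0.06, 0]]]'

```text
clock: 1.43
tool_pos: [0.4717, 0.063, 0.1877]
tool_rot: [3.142, 0.0, -0.091]
wrist_force: [1.1, -1.6, 1.3]
finger_gap: 0.0556
gripper_force: 0.0
```

drive_tool --increments '[[[0.055, 0, 0.038, -0.035, 0], [0.055, 0, 0.038, -0.035, 0], [0.055, 0, 0.038, -0.035, 0]]]'

```text
clock: 1.68
tool_pos: [0.4699, 0.1002, 0.1512]
tool_rot: [3.141, 0.004, -0.089]
wrist_force: [0.4, -0.6, -0.3]
finger_gap: 0.0548
gripper_force: 0.0
```

```bash
python3 - <<'E'
from h import *
p=sensors.read_state()["tool_pos"];print(p)
im=viewer.snapshot("scene"); cv2.imwrite("pics/scene1.png",im)
for P in ([*p[:2],p[2]-.017],[*p[:2],.028]):
    q=px("scene",P)[0];print(q); cv2.circle(im,tuple(np.int32(q.round())),1,(0,255,0),-1)
a=cv2.resize(im[110:235,185:325],None,fx=4.5,fy=4.5,interpolation=cv2.INTER_CUBIC)
cv2.imwrite("pics/s2.png",a)
E
```

```text
[0.4698649  0.10021649 0.1512377 ]
[247.69088613 173.6925072 ]
[251.73015778 211.61056421]
```

View pics/s2.png

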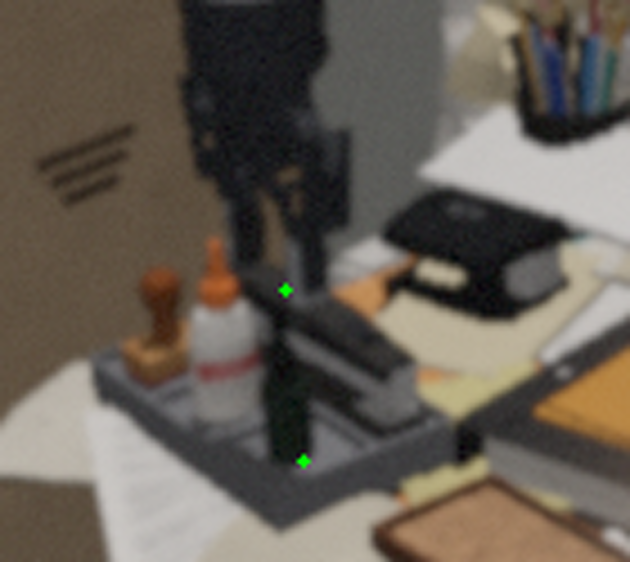

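The picture shows the fingers straddling the bottle. Its base axis is at about (289,450), against (303,461) for the point under the TCP, so the bottle sits about 5 mm further along +y. I'll correct for that and descend.

drive_tool --increments '[[[0.05, -0.002, 0.005, 0, 0], [0.05, -0.002, 0.005, -0.03, 0], [0.05, -0.002, 0.005, -0.05, 0], [0.05, -0.002, 0.005, -0.065, 0], [0.05, -0.002, 0.005, -0.078, 0], [0.05, -0.002, 0.005, -0.078, 0], [0.05, -0.002, 0.005, -0.078, 0]]]'

```text
clock: 2.32
tool_pos: [0.4696, 0.1029, 0.0761]
tool_rot: [-3.142, -0.0, -0.093]
wrist_force: [-0.4, -0.1, 0.7]
finger_gap: 0.0497
gripper_force: 0.0
```

```bash
python3 - <<'E'
from h import *
im=viewer.snapshot("scene"); cv2.imwrite("pics/scene2.png",im)
b=viewer.snapshot("top"); cv2.imwrite("pics/top2.png",b)
a=cv2.resize(im[150:230,210:290],None,fx=5,fy=5,interpolation=cv2.INTER_CUBIC)
b=cv2.resize(b[215:295,150:230+40],None,fx=3.3,fy=3.3)
b=cv2.copyMakeBorder(b,0,400-b.shape[0],0,0,cv2.BORDER_CONSTANT)
cv2.imwrite("pics/s3.png",np.hstack([a,b]))
E
```

```text
(no output)
```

View pics/s3.png

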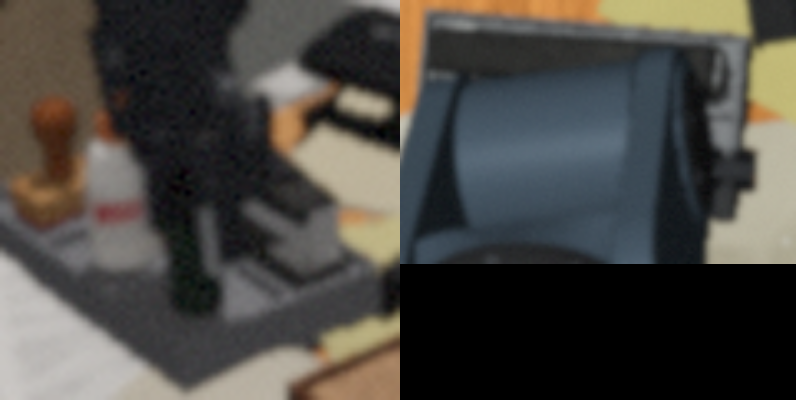

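The right finger is at about (208,235) and the bottle at about (190,280), inside the fingers. I'll lower slightly, shift 3 mm and close.

drive_tool --increments '[[[0.05, 0, 0.002, -0.006, 0], [0.05, 0, 0.002, -0.006, 0], [0.042, 0, 0.002, -0.006, 0], [0.034, 0, 0.002, -0.006, 0], [0.028, 0, 0.002, -0.006, 0], [0.02, 0, 0.002, -0.006, 0], [0.015, 0, 0.002, -0.006, 0], [0.015, 0, 0.002, -0.006, 0]]]'

```text
clock: 3.08
tool_pos: [0.4695, 0.1058, 0.0696]
tool_rot: [-3.141, -0.0, -0.092]
wrist_force: [-1.8, 0.4, 5.2]
finger_gap: 0.0275
gripper_force: 59.3
```

drive_tool --increments '[[[0.015, 0, 0, 0.025, 0], [0.015, 0, 0, 0.05, 0], [0.015, 0.002, -0.03, 0.05, 0], [0.015, 0.005, -0.065, 0.05, 0], [0.015, 0.008, -0.1, 0.05, 0], [0.015, 0.012, -0.14, 0.05, 0], [0.015, 0.015, -0.18, 0.05, 0], [0.015, 0.018, -0.215, 0.05, 0]]]'

```text
clock: 3.75
tool_pos: [0.487, -0.1115, 0.1193]
tool_rot: [3.141, -0.0, -0.092]
wrist_force: [0.4, 1.5, -0.5]
finger_gap: 0.0269
gripper_force: 59.3
```

drive_tool --increments '[[[0.015, 0.0035, -0.036, 0, 0], [0.015, 0.0035, -0.036, 0, 0], [0.015, 0.0035, -0.036, -0.02, 0], [0.015, 0.0035, -0.036, -0.04, 0], [0.015, 0.0035, -0.036, -0.052, 0], [0.015, 0.0035, -0.036, -0.058, 0], [0.015, 0.0035, -0.036, -0.058, 0]]]'

```text
clock: 4.33
tool_pos: [0.4905, -0.145, 0.0606]
tool_rot: [-3.141, 0.001, -0.092]
wrist_force: [0.1, -0.9, -0.7]
finger_gap: 0.027
gripper_force: 59.3
```

drive_tool --increments '[[[0.015, 0, 0, -0.001, 0], [0.015, 0, 0, -0.001, 0], [0.03, 0, 0, -0.001, 0], [0.045, 0, 0, -0.001, 0], [0.045, 0, 0, -0.001, 0], [0.045, 0, 0, 0.02, 0], [0.045, 0, 0, 0.06, 0], [0.045, 0, 0, 0.1, 0]]]'

```text
clock: 5.0
tool_pos: [0.49, -0.145, 0.1619]
tool_rot: [-3.141, 0.003, -0.092]
wrist_force: [1.1, -1.1, 0.6]
finger_gap: 0.0449
gripper_force: 0.0
```

```bash
python3 - <<'E'
from h import *
im=viewer.snapshot("scene"); cv2.imwrite("pics/scene3.png",im)
P=np.array([[.491,-.145,.018],[.491,-.145,.11],[.475,.177,.028],[.475,.177,.136]])
q=px("scene",P);print(q.round(1))
for i in (0,2): cv2.line(im,*[tuple(map(int,np.round(v))) for v in q[i:i+2]],(0,255,0),1)
a=cv2.resize(im[130:300,195:365],None,fx=3.5,fy=3.5,interpolation=cv2.INTER_CUBIC)
cv2.imwrite("pics/s4.png",a)
E
```

```text
[[325.5 248.2]
 [324.4 213.3]
 [235.3 201.1]
 [230.8 163.5]]
```

View pics/s4.png

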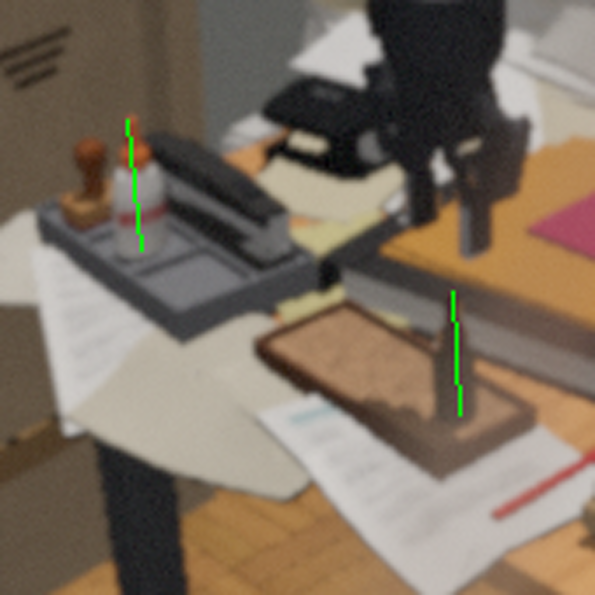

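The dropper stands in the tray on its predicted axis at about (456,370). The glue also lies on its predicted axis at about (138,215), which puts it at (0.475, 0.178).

drive_tool --increments '[[[0.05, -0.015, 0.323, 0.015, 0], [0.05, -0.015, 0.323, 0.015, 0], [0.05, -0.015, 0.323, 0.015, 0], [0.05, -0.015, 0.323, 0.015, 0], [0.05, -0.015, 0.323, 0.015, 0], [0.05, -0.015, 0.323, 0.015, 0], [0.05, -0.015, 0.323, 0.015, 0], [0.05, -0.015, 0.323, 0.015, 0]]]'

```text
clock: 5.72
tool_pos: [0.4752, 0.1806, 0.1768]
tool_rot: [-3.141, -0.001, -0.091]
wrist_force: [1.3, -0.1, 0.9]
finger_gap: 0.0501
gripper_force: 0.0
```

drive_tool --increments '[[[0.05, 0, 0, 0, 0], [0.05, 0, 0, -0.03, 0], [0.05, 0, 0, -0.055, 0], [0.05, 0, 0, -0.075, 0], [0.05, 0, 0, -0.088, 0], [0.05, 0, 0, -0.088, 0], [0.05, 0, 0, -0.088, 0]]]'

```text
clock: 6.3
tool_pos: [0.4757, 0.1774, 0.0882]
tool_rot: [3.141, 0.001, -0.092]
wrist_force: [0.5, 0.8, 0.6]
finger_gap: 0.0499
gripper_force: 0.0
```

drive_tool --increments '[[[0.042, 0, 0, 0, 0], [0.036, 0, 0, 0, 0], [0.032, 0, 0, 0, 0], [0.025, 0, 0, 0, 0], [0.018, 0, 0, 0, 0], [0.018, 0, 0, 0, 0], [0.018, 0, 0, 0, 0]]]'

```text
clock: 6.88
tool_pos: [0.4765, 0.1778, 0.0895]
tool_rot: [-3.141, -0.002, -0.092]
wrist_force: [-1.0, -1.4, 7.6]
finger_gap: 0.0273
gripper_force: 58.6
```

drive_tool --increments '[[[0.018, 0, 0, 0, 0], [0.018, 0, 0, 0.01, 0], [0.018, 0, 0, 0.02, 0], [0.018, 0, 0, 0.03, 0], [0.018, 0, 0, 0.03, 0]]]'

```text
clock: 7.3
tool_pos: [0.4768, 0.1781, 0.1207]
tool_rot: [-3.14, -0.003, -0.092]
wrist_force: [0.7, 0.6, -0.9]
finger_gap: 0.0274
gripper_force: 59.7
```

```bash
python3 - <<'E'
from h import *
im=viewer.snapshot("scene"); cv2.imwrite("pics/scene4.png",im)
cv2.imwrite("pics/s5.png",cv2.resize(im[110:230,190:310],None,fx=4.5,fy=4.5,interpolation=cv2.INTER_CUBIC))
E
```

```text
(no output)
```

View pics/s5.png

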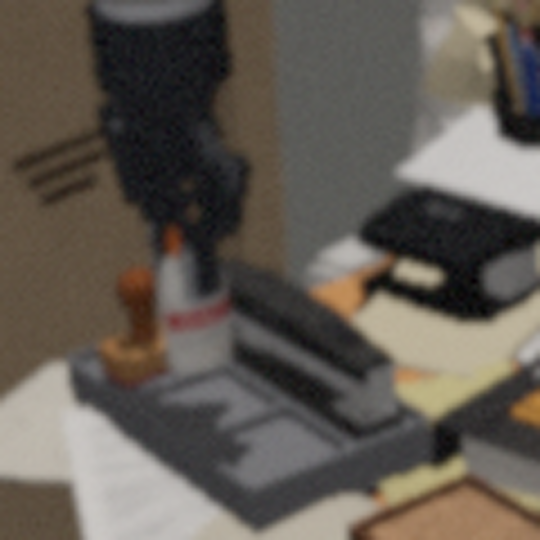

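The glue is lifted and upright, with its bottom at about (200,365). I'm carrying it to the middle slot.

drive_tool --increments '[[[0.018, 0, 0, 0.01, 0], [0.018, 0.002, -0.03, 0.015, 0], [0.018, 0.004, -0.07, 0.015, 0], [0.018, 0.007, -0.11, 0.015, 0], [0.018, 0.01, -0.15, 0.015, 0], [0.018, 0.013, -0.19, 0.015, 0], [0.018, 0.015, -0.225, 0.015, 0], [0.018, 0.017, -0.259, 0.015, 0]]]'

```text
clock: 8.02
tool_pos: [0.4925, -0.0833, 0.1337]
tool_rot: [-3.142, 0.0, -0.092]
wrist_force: [0.7, 0.8, -1.8]
finger_gap: 0.0273
gripper_force: 59.7
```

drive_tool --increments '[[[0.018, 0, 0, 0, 0], [0.018, 0, 0, -0.02, 0], [0.018, 0, 0, -0.035, 0], [0.018, 0, 0, -0.045, 0], [0.018, 0, 0, -0.05, 0], [0.018, 0, 0, -0.052, 0], [0.018, 0, 0, -0.052, 0]]]'

```text
clock: 8.6
tool_pos: [0.4928, -0.0811, 0.0813]
tool_rot: [-3.142, 0.0, -0.091]
wrist_force: [0.1, 0.3, -2.1]
finger_gap: 0.0275
gripper_force: 59.8
```

drive_tool --increments '[[[0.018, 0, 0, -0.0015, 0], [0.018, 0, 0, -0.002, 0], [0.018, 0, 0, -0.002, 0]]]'

```text
clock: 8.85
tool_pos: [0.493, -0.0812, 0.0797]
tool_rot: [3.141, -0.001, -0.092]
wrist_force: [0.5, 1.1, -1.5]
finger_gap: 0.0272
gripper_force: 59.8
```

drive_tool --increments '[[[0.018, 0, 0, -0.001, 0], [0.018, 0, 0, -0.001, 0], [0.031, 0, 0, -0.001, 0], [0.044, 0, 0, -0.001, 0], [0.044, 0, 0, -0.001, 0], [0.044, 0, 0, 0.03, 0], [0.044, 0, 0, 0.065, 0], [0.044, 0, 0, 0.085, 0]]]'

```text
clock: 9.52
tool_pos: [0.4933, -0.0814, 0.1669]
tool_rot: [3.141, -0.002, -0.092]
wrist_force: [0.6, -0.3, 1.3]
finger_gap: 0.0441
gripper_force: 0.0
```

drive_tool --increments '[[[0.055, -0.007, 0.326, -0.03, 0], [0.055, -0.007, 0.326, -0.03, 0], [0.055, -0.007, 0.326, -0.03, 0], [0.055, -0.007, 0.326, -0.03, 0], [0.055, -0.007, 0.326, -0.03, 0], [0.055, -0.007, 0.326, -0.03, 0], [0.055, -0.007, 0.326, -0.03, 0], [0.055, -0.007, 0.326, -0.03, 0]]]'

```text
clock: 10.18
tool_pos: [0.4851, 0.2473, 0.134]
tool_rot: [-3.141, 0.0, -0.091]
wrist_force: [0.4, -0.6, 0.0]
finger_gap: 0.0549
gripper_force: 0.0
```

```bash
python3 - <<'E'
from h import *
p=sensors.read_state()["tool_pos"];print(p)
im=viewer.snapshot("scene"); cv2.imwrite("pics/scene5.png",im)
q=px("scene",[[.4855,.2445,.028],[.4855,.2445,.094]]).round()
cv2.line(im,*[tuple(map(int,v)) for v in q],(0,255,0),1)
cv2.imwrite("pics/s6.png",cv2.resize(im[120:280,195:355],None,fx=3.7,fy=3.7,interpolation=cv2.INTER_CUBIC))
E
```

```text
[0.48514794 0.24730104 0.13404547]
```

View pics/s6.png

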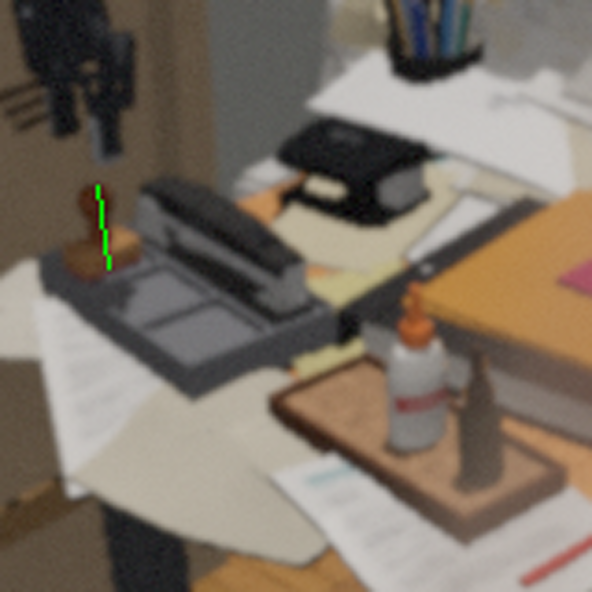

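The glue and dropper both stand in the tray, at about (417,400) and (480,430). The stamp is 1–2 px left of my line, so I'll shift +2.5 mm in y, descend and grip.

drive_tool --increments '[[[0.055, -0.001, 0.0025, 0, 0], [0.05, -0.001, 0.0025, -0.02, 0], [0.05, -0.001, 0.0025, -0.04, 0], [0.05, -0.001, 0.0025, -0.053, 0], [0.05, -0.001, 0.0025, -0.058, 0], [0.05, -0.001, 0.0025, -0.058, 0], [0.045, -0.001, 0.0025, -0.058, 0], [0.038, -0.001, 0.0025, -0.058, 0]]]'

```text
clock: 10.9
tool_pos: [0.4853, 0.2471, 0.0772]
tool_rot: [-3.141, -0.001, -0.092]
wrist_force: [-0.6, 0.1, -0.4]
finger_gap: 0.0384
gripper_force: 0.0
```

drive_tool --increments '[[[0.034, 0, 0, 0, 0], [0.03, 0, 0, 0, 0], [0.026, 0, 0, 0, 0], [0.02, 0, 0, 0, 0], [0.015, 0, 0, 0, 0], [0.015, 0, 0, 0, 0]]]'

```text
clock: 11.4
tool_pos: [0.4851, 0.2473, 0.0771]
tool_rot: [-3.141, -0.001, -0.092]
wrist_force: [-1.6, -2.6, 7.8]
finger_gap: 0.0227
gripper_force: 58.3
```

drive_tool --increments '[[[0.015, 0, 0, 0.02, 0], [0.015, 0, 0, 0.04, 0], [0.015, 0.002, -0.035, 0.05, 0], [0.015, 0.003, -0.075, 0.05, 0], [0.015, 0.005, -0.115, 0.05, 0], [0.015, 0.007, -0.155, 0.05, 0], [0.015, 0.009, -0.195, 0.05, 0], [0.015, 0.01, -0.23, 0.05, 0]]]'

```text
clock: 12.07
tool_pos: [0.4946, 0.015, 0.1266]
tool_rot: [3.142, -0.0, -0.092]
wrist_force: [0.7, 0.5, -1.2]
finger_gap: 0.0226
gripper_force: 58.8
```

drive_tool --increments '[[[0.015, 0.0015, -0.0345, 0, 0], [0.015, 0.0015, -0.0345, 0, 0], [0.015, 0.0015, -0.0345, -0.02, 0], [0.015, 0.0015, -0.0345, -0.04, 0], [0.015, 0.0015, -0.0345, -0.053, 0], [0.015, 0.0015, -0.0345, -0.059, 0], [0.015, 0.0015, -0.0345, -0.06, 0], [0.015, 0.0015, -0.0345, -0.06, 0]]]'

```text
clock: 12.73
tool_pos: [0.4963, -0.0173, 0.0673]
tool_rot: [3.141, 0.0, -0.091]
wrist_force: [-4.6, -0.7, 10.2]
finger_gap: 0.0225
gripper_force: 59.8
```

drive_tool --increments '[[[0.025, 0, 0, 0, 0], [0.04, 0, 0, 0, 0], [0.045, 0, 0, 0, 0], [0.045, 0, 0, 0.03, 0], [0.045, 0, 0, 0.065, 0], [0.045, 0, 0, 0.1, 0], [0.055, 0.015, 0.03, 0.1, 7], [0.06, 0.02, 0.065, 0.1, 14]]]'

```text
clock: 13.4
tool_pos: [0.5186, 0.0474, 0.1689]
tool_rot: [3.141, -0.006, 0.155]
wrist_force: [1.1, -1.0, -0.7]
finger_gap: 0.0599
gripper_force: 0.0
```

drive_tool --increments '[[[0.06, 0.021, 0.03, 0, 7], [0.06, 0.021, 0.06, 0, 14], [0.06, 0.021, 0.09, 0, 21], [0.06, 0.021, 0.123, 0, 28], [0.06, 0.021, 0.123, 0, 35], [0.06, 0.021, 0.123, 0, 42], [0.06, 0.021, 0.123, 0, 49], [0.06, 0.021, 0.123, 0, 56]]]'

```text
clock: 14.07
tool_pos: [0.5371, 0.1711, 0.1662]
tool_rot: [-3.141, 0.0, 1.137]
wrist_force: [-0.1, 0.1, -0.9]
finger_gap: 0.0602
gripper_force: 0.0
```

drive_tool --increments '[[[0.06, 0, 0, 0, 7], [0.06, 0, 0, 0, 14], [0.06, 0, 0, 0, 20], [0.06, 0, 0, 0, 20], [0.06, 0, 0, 0, 20]]]'

```text
clock: 14.48
tool_pos: [0.5372, 0.1708, 0.1663]
tool_rot: [-3.142, 0.0, 1.476]
wrist_force: [0.6, 0.3, 0.1]
finger_gap: 0.0604
gripper_force: 0.0
```

```bash
python3 - <<'E'
from h import *
s=sensors.read_state();p=s["tool_pos"];print(p,s["tool_rot"])
im=viewer.snapshot("scene"); cv2.imwrite("pics/scene6.png",im)
c,sn=np.cos(-.092),np.sin(-.092); C=np.array([.537,.171])
L=[C+[-sn*t,c*t] for t in (-.095,.095)]
q=px("scene",[[*L[0],.085],[*L[1],.085],[*C,.028],[*C,.085]]).round()
for i in(0,2): cv2.line(im,*[tuple(map(int,v)) for v in q[i:i+2]],(0,255,0),1)
a=cv2.resize(im[120:280,195:355],None,fx=3.7,fy=3.7,interpolation=cv2.INTER_CUBIC)
cv2.imwrite("pics/s7.png",a)
E
```

```text
[0.53722167 0.17082678 0.16629065] [-3.14156121e+00  3.10916183e-06  1.47576125e+00]
```

View pics/s7.png

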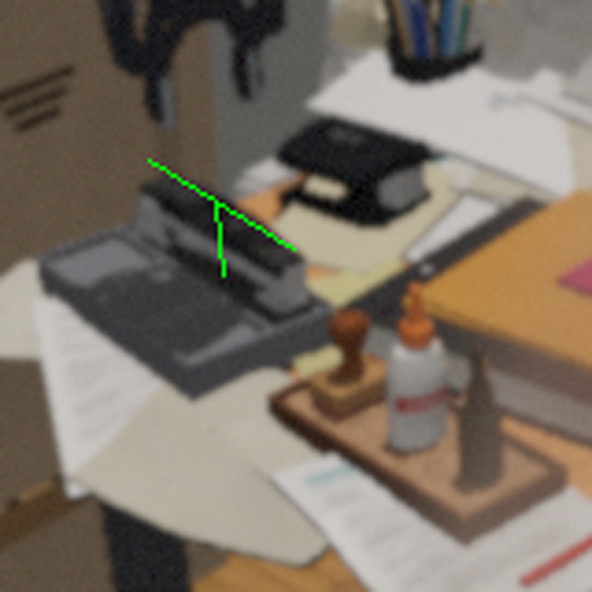

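All three stand in the tray, the stamp at (348,360), the glue at (417,400) and the dropper at (480,430). The stapler's length spans about (138–312), centred near (225,270) as predicted. Descending to grip it.

drive_tool --increments '[[[0.06, -0.001, 0, -0.03, 0], [0.06, -0.001, 0, -0.06, 0], [0.06, -0.001, 0, -0.08, 0], [0.06, -0.001, 0, -0.095, 0], [0.06, -0.001, 0, -0.097, 0], [0.05, -0.001, 0, -0.097, 0], [0.042, -0.001, 0, -0.097, 0], [0.036, -0.001, 0, -0.097, 0]]]'

```text
clock: 15.2
tool_pos: [0.537, 0.1709, 0.0705]
tool_rot: [3.14, -0.001, 1.478]
wrist_force: [-0.2, 0.1, -0.6]
finger_gap: 0.0361
gripper_force: 0.0
```

drive_tool --increments '[[[0.032, 0, 0, 0, 0], [0.028, 0, 0, 0, 0], [0.02, 0, 0, 0, 0], [0.015, 0, 0, 0, 0], [0.015, 0, 0, 0, 0], [0.015, 0, 0, 0, 0]]]'

```text
clock: 15.7
tool_pos: [0.5369, 0.1709, 0.0705]
tool_rot: [3.14, -0.0, 1.479]
wrist_force: [-0.8, -0.8, 8.5]
finger_gap: 0.0279
gripper_force: 58.6
```

drive_tool --increments '[[[0.015, 0, 0, 0.02, 0], [0.015, 0, 0, 0.05, 0], [0.015, 0, 0, 0.085, 0], [0.015, 0, 0, 0.12, 0], [0.015, 0, 0, 0.145, 0], [0.015, 0.002, -0.03, 0.15, 2], [0.015, 0.004, -0.065, 0.15, 4], [0.015, 0.006, -0.1, 0.15, 6]]]'

```text
clock: 16.37
tool_pos: [0.5421, 0.07, 0.2201]
tool_rot: [3.14, -0.0, 1.587]
wrist_force: [1.4, -1.1, -1.9]
finger_gap: 0.0279
gripper_force: 60.9
```

drive_tool --increments '[[[0.015, 0.002, -0.04, 0, 2], [0.015, 0.004, -0.08, 0, 2], [0.015, 0.006, -0.12, 0, 2], [0.015, 0.008, -0.16, 0, 2], [0.015, 0.01, -0.2, 0, 2], [0.015, 0.011, -0.24, 0, 2], [0.015, 0.012, -0.28, 0, 2], [0.015, 0.012, -0.32, 0, 2]]]'

```text
clock: 17.03
tool_pos: [0.5538, -0.2512, 0.2194]
tool_rot: [-3.141, -0.0, 1.618]
wrist_force: [1.2, 0.3, -1.6]
finger_gap: 0.0279
gripper_force: 60.8
```

drive_tool --increments '[[[0.015, 0, -0.04, 0, 0], [0.015, 0, -0.08, 0, 0], [0.015, 0, -0.115, 0, 0], [0.015, 0, -0.132, -0.03, 0], [0.015, 0, -0.132, -0.065, 0], [0.015, 0, -0.132, -0.095, 0], [0.015, 0, -0.132, -0.115, 0], [0.015, 0, -0.132, -0.12, 0]]]'

```text
clock: 17.7
tool_pos: [0.5524, -0.38, 0.0951]
tool_rot: [-3.137, -0.004, 1.618]
wrist_force: [0.2, 0.2, -2.8]
finger_gap: 0.0274
gripper_force: 60.8
```

```bash
python3 - <<'E'
from h import *
s=sensors.read_state();p=s["tool_pos"];print(p,s["tool_rot"])
im=viewer.snapshot("scene"); cv2.imwrite("pics/scene7.png",im)
a=.0446;R=np.array([[np.cos(a),-np.sin(a)],[np.sin(a),np.cos(a)]]);C=np.array([.5553,-.3805])
q=px("scene",[[*(C+R@l),.038] for l in [(.076,.105),(.076,-.105),(-.076,-.105),(-.076,.105)]]).round();print(q.tolist())
cv2.polylines(im,[np.int32(q)],True,(255,0,255),1)
o=p[2]-.0425
q=px("scene",[[*(p[:2]+R@l),o] for l in [(.019,.0955),(.019,-.0955),(-.019,-.0955),(-.019,.0955)]]).round();print(q.tolist())
cv2.polylines(im,[np.int32(q)],True,(0,255,0),1)
cv2.imwrite("pics/s8.png",cv2.resize(im[190:350,340:540],None,fx=3.7,fy=3.7,interpolation=cv2.INTER_CUBIC))
E
```

```text
[ 0.55240564 -0.38002616  0.09506609] [-3.13658465 -0.00439828  1.61810383]
[[407.0, 238.0], [488.0, 273.0], [449.0, 309.0], [364.0, 267.0]]
[[394.0, 245.0], [470.0, 279.0], [460.0, 288.0], [384.0, 252.0]]
```

View pics/s8.png

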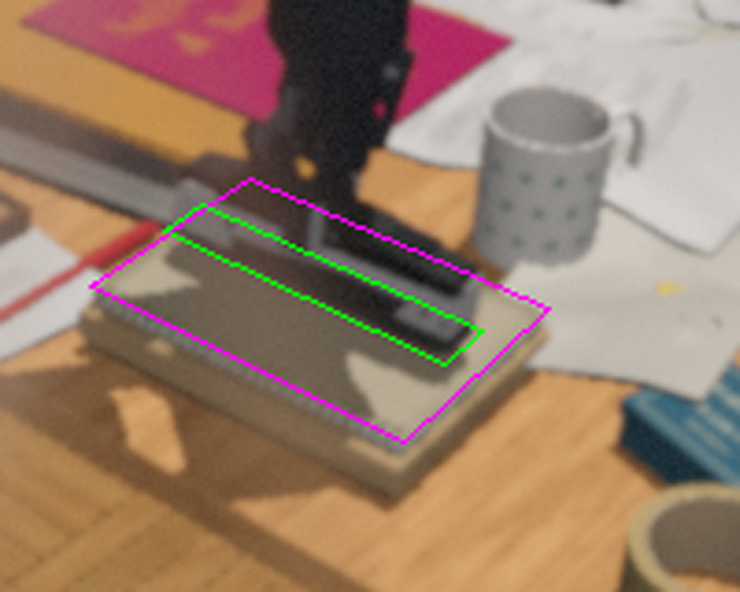

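The stapler hangs level over the notebook, its near end around (460,345). It may sit a few mm toward +y, so I'll place it, back off and measure from the top.

drive_tool --increments '[[[0.015, 0.002, -0.002, -0.004, 0], [0.015, 0.002, -0.002, -0.009, 0], [0.015, 0.002, -0.002, -0.014, 0], [0.015, 0.002, -0.002, -0.017, 0], [0.015, 0.002, -0.002, -0.018, 0], [0.015, 0.002, -0.002, -0.018, 0]]]'

```text
clock: 18.25
tool_pos: [0.5563, -0.3832, 0.0814]
tool_rot: [-3.142, 0.0, 1.619]
wrist_force: [-0.2, 0.3, -1.7]
finger_gap: 0.0276
gripper_force: 60.9
```

drive_tool --increments '[[[0.015, 0, 0, -0.001, 0], [0.022, 0, 0, -0.0015, 0], [0.035, 0, 0, -0.0015, 0], [0.05, 0, 0, -0.0015, 0], [0.055, 0, 0, 0.03, 0], [0.055, 0, 0, 0.07, 0], [0.055, 0, 0, 0.11, 0], [0.055, 0, 0.03, 0.13, 0]]]'

```text
clock: 18.92
tool_pos: [0.557, -0.3573, 0.2167]
tool_rot: [3.136, 0.006, 1.616]
wrist_force: [1.3, 0.6, 0.9]
finger_gap: 0.0551
gripper_force: 0.0
```

drive_tool --increments '[[[0.055, -0.008, 0.04, 0, -7], [0.055, -0.016, 0.08, 0, -14], [0.055, -0.024, 0.12, 0, -21], [0.055, -0.032, 0.16, 0, -28], [0.055, -0.04, 0.2, 0, -35], [0.055, -0.048, 0.24, 0, -42], [0.055, -0.055, 0.28, 0, -49], [0.055, -0.06, 0.31, 0, -56]]]'

```text
clock: 19.58
tool_pos: [0.4957, -0.0419, 0.2118]
tool_rot: [3.141, -0.001, 0.646]
wrist_force: [-0.0, 0.1, -0.2]
finger_gap: 0.0547
gripper_force: 0.0
```

```bash
python3 - <<'E'
from h import *
s=sensors.read_state();print(s["tool_pos"],s["tool_rot"])
im=viewer.snapshot("top"); cv2.imwrite("pics/top3.png",im)
sc=viewer.snapshot("scene"); cv2.imwrite("pics/scene8.png",sc)
g=cv2.cvtColor(im,cv2.COLOR_BGR2GRAY); k=np.zeros_like(g); k[190:262,410:513]=(g[190:262,410:513]<75)*255
c=rect(k); print(cv2.boundingRect(c)); print("dark z.07",box("top",c,.07),"z.095",box("top",c,.095))
a=cv2.resize(im[180:270,400:520],None,fx=4,fy=4,interpolation=cv2.INTER_CUBIC)
b=cv2.resize(sc[205:325,345:505],None,fx=2,fy=2,interpolation=cv2.INTER_CUBIC); b=cv2.copyMakeBorder(b,0,360-240,0,0,cv2.BORDER_CONSTANT)
cv2.imwrite("pics/s9.png",np.hstack([a,b]))
E
```

```text
[ 0.49572342 -0.04189964  0.21178915] [ 3.14101012e+00 -7.26526516e-04  6.46234262e-01]
(419, 211, 93, 22)
dark z.07 ((0.5556150078773499, -0.3838959038257599), (0.03528779372572899, 0.1923719346523285), 3.2143402099609375) z.095 ((0.553315281867981, -0.37788885831832886), (0.03448916971683502, 0.18801826238632202), 3.2143447399139404)
```

View pics/s9.png

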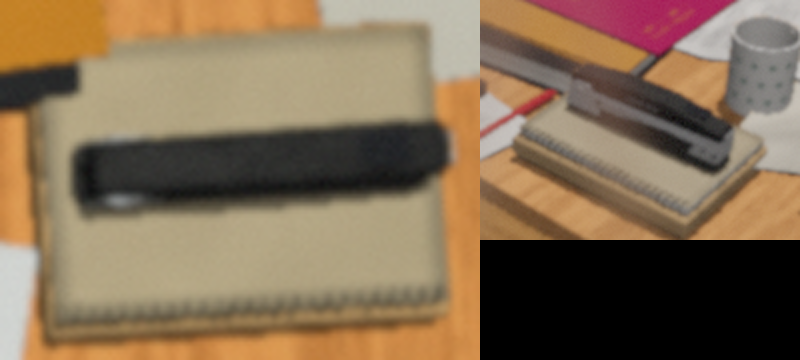

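```bash
python3 - <<'E'
from h import *
for z in (.04,.047): print("left",z,pt("top",[(418.2,224.5)],z))
for z in (.06,.07,.08,.09): print("right",z,pt("top",[(512,217.5)],z))
# start: same feature heights, ends px in start pic
print("start right",pt("top",[(140+622/5.7,205+180/5.7)],.037),"start left",[pt("top",[(140+103/5.7,205+148/5.7)],z)[0] for z in (.06,.07,.08)])
q=px("scene",[[.5553-.0446*t-.019*1, -.3805+t,.038] for t in(-.0955,.0955)]);print(q, "base front corners expected; crop",((q-[345,205])*2).round())
# notebook right side / front corners in this pic
print("nb right corners",pt("top",[(400+428/4,180+26/4),(400+448/4,180+300/4)],.038), "left", pt("top",[(400+40/4,180+105/4),(400+57/4,180+318/4)],.038))
E
```

```text
left 0.04 [[ 0.55305865 -0.2914779   0.04      ]]
left 0.047 [[ 0.55244756 -0.29041052  0.047     ]]
right 0.06 [[ 0.56376739 -0.48472189  0.06      ]]
right 0.07 [[ 0.56278266 -0.48143604  0.07      ]]
right 0.08 [[ 0.56179793 -0.47815018  0.08      ]]
right 0.09 [[ 0.56081321 -0.47486433  0.09      ]]
start right [[0.53125257 0.07319844 0.037     ]] start left [array([0.54374237, 0.26277878, 0.06      ]), array([0.54293729, 0.25935848, 0.07      ]), array([0.54213222, 0.25593817, 0.08      ])]
[[460.02547324 292.69039192]
 [384.10562895 257.29162145]] base front corners expected; crop [[230. 175.]
 [ 78. 105.]]
nb right corners [[ 0.63296529 -0.48331336  0.038     ]
 [ 0.4856407  -0.4894821   0.038     ]] left [[ 0.59292954 -0.27495224  0.038     ]
 [ 0.47806379 -0.28183612  0.038     ]]
```

The stapler's measured centre is about (0.555, -0.386), against the notebook centre at (0.555, -0.382). The angles are 0.056 and 0.045 rad, so it's well within limits. Next I'm returning the stamp.

drive_tool --increments '[[[0.05, 0, 0.0245, -0.03, -7], [0.05, 0, 0.0245, -0.06, -14], [0.05, 0, 0.0245, -0.06, -21], [0.05, 0, 0.0245, -0.06, -28], [0.05, 0, 0.0245, -0.06, -35], [0.05, 0, 0.0245, -0.06, -42.3], [0.05, 0, 0.0245, -0.06, -42.3], [0.05, 0, 0.0245, -0.06, -42.3]]]'

```text
clock: 20.35
tool_pos: [0.4967, -0.02, 0.1515]
tool_rot: [3.141, -0.001, -0.082]
wrist_force: [0.3, -0.5, -0.4]
finger_gap: 0.0496
gripper_force: 0.0
```

drive_tool --increments '[[[0.046, -0.0005, 0.0027, 0, -0.6], [0.046, -0.0005, 0.0027, -0.03, -0.6], [0.046, -0.0005, 0.0027, -0.06, -0.6], [0.046, -0.0005, 0.0027, -0.078, -0.6], [0.046, -0.0005, 0.0027, -0.083, -0.6], [0.046, -0.0005, 0.0027, -0.083, -0.6], [0.036, -0.0005, 0.0027, -0.083, -0.6], [0.028, -0.0005, 0.0027, -0.083, -0.6]]]'

```text
clock: 21.02
tool_pos: [0.4967, -0.0169, 0.0696]
tool_rot: [3.142, -0.002, -0.096]
wrist_force: [0.9, -0.3, 1.0]
finger_gap: 0.0282
gripper_force: 0.1
```

drive_tool --increments '[[[0.022, 0, 0, 0, 0], [0.015, 0, 0, 0, 0], [0.015, 0, 0, 0, 0], [0.015, 0, 0, 0, 0]]]'

```text
clock: 21.35
tool_pos: [0.4968, -0.017, 0.0698]
tool_rot: [3.141, -0.003, -0.097]
wrist_force: [-1.0, -0.6, 6.1]
finger_gap: 0.0226
gripper_force: 58.4
```

drive_tool --increments '[[[0.015, 0, 0, 0.02, 0], [0.015, 0, 0, 0.045, 0], [0.015, -0.002, 0.035, 0.06, 0], [0.015, -0.003, 0.075, 0.06, 0], [0.015, -0.005, 0.115, 0.06, 0], [0.015, -0.007, 0.155, 0.06, 0], [0.015, -0.009, 0.195, 0.06, 0], [0.015, -0.01, 0.23, 0.06, 0]]]'

```text
clock: 22.02
tool_pos: [0.4857, 0.2157, 0.1296]
tool_rot: [-3.141, -0.002, -0.096]
wrist_force: [0.9, 0.6, 0.2]
finger_gap: 0.0223
gripper_force: 58.9
```

drive_tool --increments '[[[0.015, -0.0012, 0.0343, 0, 0], [0.015, -0.0012, 0.0343, 0, 0], [0.015, -0.0012, 0.0343, -0.015, 0], [0.015, -0.0012, 0.0343, -0.03, 0], [0.015, -0.0012, 0.0343, -0.042, 0], [0.015, -0.0012, 0.0343, -0.047, 0], [0.015, -0.0012, 0.0343, -0.049, 0], [0.015, -0.0012, 0.0343, -0.049, 0]]]'

```text
clock: 22.68
tool_pos: [0.485, 0.2472, 0.0802]
tool_rot: [3.142, -0.0, -0.097]
wrist_force: [-3.4, -1.4, 4.7]
finger_gap: 0.0228
gripper_force: 59.3
```

drive_tool --increments '[[[0.028, 0, 0, 0, 0], [0.042, 0, 0, 0, 0], [0.046, 0, 0, 0, 0], [0.046, 0, 0, 0.03, 0], [0.046, 0, 0, 0.065, 0], [0.046, 0, 0, 0.1, 0], [0.046, 0, 0, 0.1, 0]]]'

```text
clock: 23.27
tool_pos: [0.4873, 0.2486, 0.1857]
tool_rot: [-3.137, -0.009, -0.097]
wrist_force: [1.0, 0.7, 1.0]
finger_gap: 0.046
gripper_force: 0.0
```

drive_tool --increments '[[[0.046, 0.008, -0.328, 0, 0.3], [0.046, 0.008, -0.328, 0, 0.3], [0.046, 0.008, -0.328, 0, 0.3], [0.046, 0.008, -0.328, 0, 0.3], [0.046, 0.008, -0.328, 0, 0.3], [0.046, 0.008, -0.328, 0, 0.3], [0.046, 0.008, -0.328, 0, 0.3], [0.046, 0.008, -0.328, 0, 0.3]]]'

```text
clock: 23.93
tool_pos: [0.4925, -0.083, 0.1795]
tool_rot: [3.141, -0.001, -0.092]
wrist_force: [0.7, 0.5, 0.3]
finger_gap: 0.0459
gripper_force: 0.0
```

drive_tool --increments '[[[0.046, 0, 0, 0, 0], [0.046, 0, 0, -0.03, 0], [0.046, 0, 0, -0.06, 0], [0.046, 0, 0, -0.085, 0], [0.046, 0, 0, -0.098, 0], [0.046, 0, 0, -0.1, 0], [0.046, 0, 0, -0.1, 0]]]'

```text
clock: 24.52
tool_pos: [0.4925, -0.0803, 0.0789]
tool_rot: [-3.141, 0.001, -0.092]
wrist_force: [0.2, -0.6, -0.1]
finger_gap: 0.0463
gripper_force: 0.0
```

drive_tool --increments '[[[0.036, 0, 0, 0, 0], [0.03, 0, 0, 0, 0], [0.024, 0, 0, 0, 0], [0.018, 0, 0, 0, 0], [0.018, 0, 0, 0, 0], [0.018, 0, 0, 0, 0]]]'

```text
clock: 25.02
tool_pos: [0.4936, -0.0806, 0.0808]
tool_rot: [3.141, -0.003, -0.092]
wrist_force: [-0.8, 1.4, 5.5]
finger_gap: 0.0271
gripper_force: 58.7
```

drive_tool --increments '[[[0.018, 0, 0, 0.02, 0], [0.018, 0, 0, 0.04, 0], [0.018, -0.002, 0.035, 0.05, 0], [0.018, -0.004, 0.075, 0.05, 0], [0.018, -0.007, 0.115, 0.05, 0], [0.018, -0.01, 0.155, 0.05, 0], [0.018, -0.013, 0.195, 0.05, 0], [0.018, -0.015, 0.225, 0.05, 0]]]'

```text
clock: 25.68
tool_pos: [0.4773, 0.1472, 0.1303]
tool_rot: [-3.141, -0.001, -0.091]
wrist_force: [-0.1, -1.0, -1.1]
finger_gap: 0.0268
gripper_force: 59.9
```

drive_tool --increments '[[[0.018, -0.0018, 0.0335, 0, 0], [0.018, -0.0018, 0.0335, 0, 0], [0.018, -0.0018, 0.0335, -0.015, 0], [0.018, -0.0018, 0.0335, -0.028, 0], [0.018, -0.0018, 0.0335, -0.035, 0], [0.018, -0.0018, 0.0335, -0.039, 0], [0.018, -0.0018, 0.0335, -0.04, 0], [0.018, -0.0018, 0.0335, -0.04, 0]]]'

```text
clock: 26.35
tool_pos: [0.4768, 0.1778, 0.0908]
tool_rot: [-3.141, -0.002, -0.092]
wrist_force: [-3.0, -1.7, 9.1]
finger_gap: 0.0271
gripper_force: 61.1
```

drive_tool --increments '[[[0.03, 0, 0, 0, 0], [0.042, 0, 0, 0, 0], [0.046, 0, 0, 0, 0], [0.046, 0, 0, 0.03, 0], [0.046, 0, 0, 0.065, 0], [0.046, 0, 0, 0.09, 0], [0.046, 0, 0, 0.09, 0]]]'

```text
clock: 26.93
tool_pos: [0.478, 0.1786, 0.1841]
tool_rot: [-3.139, -0.007, -0.092]
wrist_force: [0.3, -0.7, 0.6]
finger_gap: 0.046
gripper_force: 0.0
```

drive_tool --increments '[[[0.046, 0.0135, -0.323, -0.02, 0], [0.046, 0.0135, -0.323, -0.02, 0], [0.046, 0.0135, -0.323, -0.02, 0], [0.046, 0.0135, -0.323, -0.02, 0], [0.046, 0.0135, -0.323, -0.02, 0], [0.046, 0.0135, -0.323, -0.02, 0], [0.046, 0.0135, -0.323, -0.02, 0], [0.046, 0.0135, -0.323, -0.02, 0]]]'

```text
clock: 27.6
tool_pos: [0.4889, -0.1479, 0.1588]
tool_rot: [3.141, 0.0, -0.093]
wrist_force: [0.5, 0.5, -0.4]
finger_gap: 0.0461
gripper_force: 0.0
```

drive_tool --increments '[[[0.046, 0, 0, 0, 0], [0.046, 0, 0, -0.03, 0], [0.046, 0, 0, -0.06, 0], [0.046, 0, 0, -0.085, 0], [0.046, 0, 0, -0.097, 0], [0.046, 0, 0, -0.099, 0], [0.046, 0, 0, -0.099, 0]]]'

```text
clock: 28.18
tool_pos: [0.489, -0.1445, 0.0596]
tool_rot: [-3.141, 0.002, -0.092]
wrist_force: [-0.7, -1.1, 0.3]
finger_gap: 0.0464
gripper_force: 0.0
```

drive_tool --increments '[[[0.036, 0, -0.0005, 0, 0], [0.028, 0, -0.0005, 0, 0], [0.022, 0, -0.0005, 0, 0], [0.015, 0, -0.0005, 0, 0], [0.015, 0, -0.0005, 0, 0], [0.015, 0, -0.0005, 0, 0]]]'

```text
clock: 28.68
tool_pos: [0.49, -0.1456, 0.0615]
tool_rot: [3.141, -0.002, -0.092]
wrist_force: [-1.1, 1.4, 7.4]
finger_gap: 0.027
gripper_force: 59.6
```

drive_tool --increments '[[[0.015, 0, 0, 0.02, 0], [0.015, 0, 0, 0.045, 0], [0.015, -0.003, 0.035, 0.05, 0], [0.015, -0.006, 0.075, 0.05, 0], [0.015, -0.009, 0.115, 0.05, 0], [0.015, -0.012, 0.155, 0.05, 0], [0.015, -0.015, 0.19, 0.05, 0], [0.015, -0.018, 0.22, 0.05, 0]]]'

```text
clock: 29.35
tool_pos: [0.4711, 0.0767, 0.111]
tool_rot: [-3.141, -0.001, -0.091]
wrist_force: [0.9, 0.4, -0.4]
finger_gap: 0.0272
gripper_force: 59.3
```

drive_tool --increments '[[[0.015, -0.0027, 0.031, 0, 0], [0.015, -0.0027, 0.031, 0, 0], [0.015, -0.0027, 0.031, -0.015, 0], [0.015, -0.0027, 0.031, -0.028, 0], [0.015, -0.0027, 0.031, -0.035, 0], [0.015, -0.0027, 0.031, -0.039, 0], [0.015, -0.0027, 0.031, -0.04, 0], [0.015, -0.0027, 0.031, -0.04, 0]]]'

```text
clock: 30.02
tool_pos: [0.4685, 0.1053, 0.0715]
tool_rot: [3.142, 0.001, -0.092]
wrist_force: [-7.9, -0.3, 16.4]
finger_gap: 0.0269
gripper_force: 61.3
```

drive_tool --increments '[[[0.015, 0, 0, 0.001, 0], [0.03, 0, 0, 0.001, 0], [0.042, 0, 0, 0.001, 0], [0.046, 0, 0, 0.001, 0], [0.046, 0, 0, 0.03, 0], [0.046, 0, 0, 0.07, 0], [0.046, 0, 0, 0.1, 0], [0.046, 0, 0, 0.1, 0]]]'

```text
clock: 30.68
tool_pos: [0.4712, 0.1058, 0.1756]
tool_rot: [-3.14, -0.008, -0.092]
wrist_force: [1.1, 0.9, 0.7]
finger_gap: 0.0459
gripper_force: 0.0
```

drive_tool --increments '[[[0.046, -0.05, -0.3, 0.05, 0], [0.046, -0.05, -0.3, 0.05, 0], [0.046, -0.05, -0.3, 0.05, 0], [0.046, -0.05, -0.3, 0.05, 0], [0.046, -0.05, -0.3, 0.05, 0], [0.046, -0.05, -0.3, 0.05, 0], [0.046, -0.05, -0.3, 0.05, 0], [0.046, -0.05, -0.3, 0.05, 0]]]'

```text
clock: 31.35
tool_pos: [0.418, -0.1985, 0.221]
tool_rot: [3.14, -0.001, -0.094]
wrist_force: [-0.0, 0.7, -0.0]
finger_gap: 0.0462
gripper_force: 0.0
```

```bash
python3 - <<'E'
from h import *
t=viewer.snapshot("top"); s=viewer.snapshot("scene")
t0=cv2.imread("pics/top0.png")
r=lambda i:cv2.resize(i[205:295,140:280],(400,257),interpolation=cv2.INTER_CUBIC)
b=cv2.resize(s[140:300,190:490],(800,300)) if 0 else cv2.resize(s[140:300,190:470],None,fx=2,fy=2)
b=cv2.copyMakeBorder(b,0,0,0,800-b.shape[1],cv2.BORDER_CONSTANT)
cv2.imwrite("pics/fin.png",np.vstack([np.hstack([r(t0),r(t)]),b]))
E
```

```text
(no output)
```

View pics/fin.png

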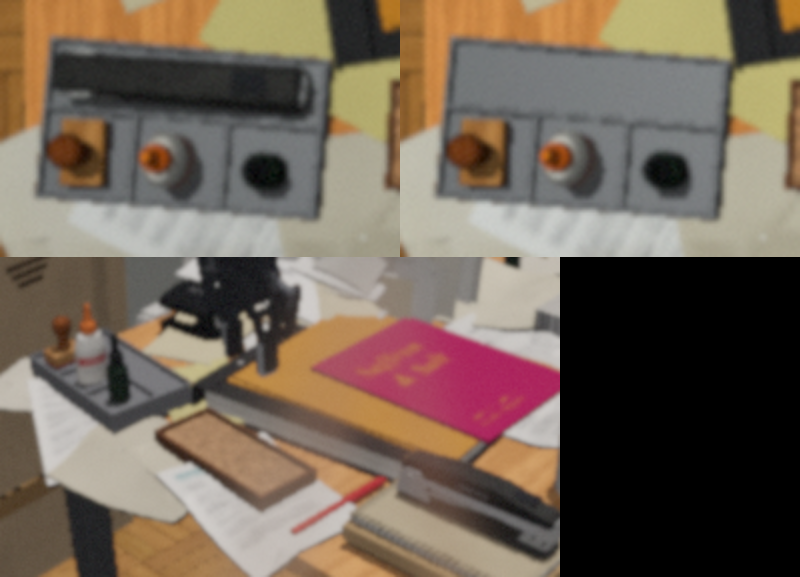

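The final picture shows all three upright and within about 1 px of their start spots: the stamp at (470,152), the glue at (555,157) and the dropper at (665,170). The stapler is on the notebook and the marker is untouched, so I'm handing in.

```bash
python3 -c "from rig import bot; print(bot.hand_in())"
```

```text
the job is handed in; nothing more can be done
None
```

The job is handed in: the stapler lies lengthwise on the notebook, measured about 4–5 mm from its centre, the stamp, glue and dark bottle stand back in their own compartments, and the marker was not touched; the hand-in returned no verdict.

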